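# Weigh the spice pail and scan its code

### The arm

A 6-joint arm with a two-finger parallel gripper is mounted at the origin on the work surface. World frame = base frame: x ahead of the robot, y to its left, z up, the work surface at z = 0. Lengths are in mm, angles in rad, forces in N, time in s.
With the tool pointing down it reaches from about 275 to 1000 mm from the base axis. Payload 8.4 kg.
Tool frame: the origin (TCP) lies between the finger pads; the fingertips stand 17 mm ahead of it and the grasp point (between the pads) lies 2 mm behind it; z points along the fingers, y is the line along which they close (so a half turn about z gives the same grasp; the last joint's range is limited). The gripper opens to 85 mm and grips with 20 to 120 N. Pads are 22 mm wide; open, the fingers measure 114 mm over their backs; the gripper's body (76 mm by 85 mm) begins 54 mm behind the grasp point. The pads swing forward as they close: fully open they stand 13 mm farther back than shut.
Start: joints at [1.101, 0.353, 1.633, -0, 1.155, -0.002], TCP at [281.826, 557.855, 248.281] pointing down, gripper open.
Joint ranges: [-2.63, 2.63], [-0.92, 2.1], [0.06, 2.66], [-1.3, 4.44], [0, 2.69], [-3.02, 3.02]. Speed limits (rad/s): [2.22, 2.22, 2.79, 3.14, 3.14, 3.14].

### API

Orientations are given as [roll, pitch, yaw] about the fixed x, y, z axes, in that order (R = Rz(yaw) Ry(pitch) Rx(roll)).
In Python, from rig import sense, grab_frame, sign_off gives the robot as it stands. The module is installed in compiled form; this text tells all that it offers.
- The arm moves only by the tool send_rows, never from a script. Its argument "moves" is a list that holds one entry, the list of rows, each a list of 7 numbers: the shift along the world's x, y, z in m, then the turn, a rotation vector about the world's x, y, z in rad, then the opening, from -1 (shut) to 1 (fully open). In form: [[[dx, dy, dz, rx, ry, rz, jaw], ...]]. A call has 1 to 10 rows; each row shifts and turns the commanded pose from where the row before left it; what a row does not reach is not made up. A row lasts 1/10 s, in which the tool goes at most 50 mm and 8.59 degrees, less where a joint would pass 70% of its speed; a pose out of reach is approached as far as the arm can. A call with a gripper value outside its range is refused whole. The fingers move at their own pace and stop on an object; "grip_force" is the grip in N (left out, the last holds). Time passes only in rows, so rows that do not move let the fingers close. It gives the time, the measured TCP pose, the force, the opening and the grip force at its end, in the units of the state.
- sense(): the state, without advancing time (a new reading comes with each control period).
- grab_frame(name): name is "side" or "top"; returns a dict with "img" (480x640x3 uint8, red, green, blue), "mtx" (3x3 intrinsics, pixels), "rvec" (rotation vector, rad) and "tvec" (3), from world to camera coordinates, as OpenCV has them. Camera axes: x right, y down, z forward; pixel columns grow to the right and rows downward; lengths in mm; the calibration is good to about 2 mm. A picture is of the moment at which its call begins. There is no depth.
- sign_off(): hands the job in; it is judged then, once.
The state is a dict: "clock": time; "qpos": joint angles; "qvel": joint speeds; "joint_efforts": joint torques, N m; "eef_pos": TCP position; "tcp_rot": TCP orientation; "contact_force": force on the tool from outside, world axes, zero at the start; "wrist_torque": the same for the moment, N m; "opening": opening from 0.0 (shut) to 1.0 (fully open); "grasp_force": force on a finger pad.
Only numpy, scipy, OpenCV 4.12 (cv2) and the standard library are available. Lean on these libraries where they do the work, as an engineer would, in place of code of your own. Each camera call takes 0.05 s, during which the arm holds its last target. There are 200 camera calls.

### The job

Check out the pail with the red lid: lift it by its handle, keep it upright, set it standing in the middle of the scale's pan and let go of it. Then draw the yellow hand scanner up out of its stand and finish while holding it still in the air, turned so that its window looks squarely at the middle of the red-lidded pail's code tag from about 10 cm away, with the scanner touching nothing but the gripper. Leave the green-lidded pail, the jar, the mug and the brush where they are.

Things in the scene. Friction and masses are not known exactly. Their poses are not given: they have to be found in the camera images.
- red_pail: white closed pail, 88 mm high, base 90 mm across, red lid 112 mm across, 0.3 to 0.6 kg. Stiff upright handle arching over it: round red grip bar 14 mm thick, 70 mm long, along pail y, its centre 150 mm above the base. Slanted white code tag on its +x side, out to 100 mm from the axis. Origin: centre of base, z up. Loose, left of the robot, x away from it within 0.4 rad.
- red_pail_grip (a point): middle of the red pail's grip bar, 150 mm above the pail's base; axes as the pail's. Pinch the bar here from above, fingers closing along the pail's x.
- red_pail_tag: code tag of the red pail: white 60 x 60 x 3 mm plate with a black square code 41 mm wide, fixed to the pail. Origin: its middle, 82 mm from the pail's axis towards pail +x and 58 mm above its base. z: square out of the printed face, outwards and 35 degrees above level; y as the pail's; x down the slope.
- scale: white counter scale, fixed to the table, with a flat square aluminium pan 220 x 220 mm, its top 60 mm above the table. The pan does not sink. Origin: on the table under the pan's centre; z up.
- pan (a point): centre of the top of the scale's pan, 60 mm above the table.
- scanner: yellow and black pistol scanner, loose, about 0.2 kg. Origin: foot of its handle; z up the handle, x out of the window. Handle black, 28 x 26 mm, 100 mm long; head yellow, 95 to 140 mm above the foot, 38 mm wide (y), x from -40 to +60 mm. Starts upright in its stand, foot 10 mm above the table, looking level roughly to world +y (within 0.5 rad).
- scanner_head (a point): inside the head, 117.5 mm above the foot, straight over the handle: grip the 38 mm wide head here from above, fingers closing along scanner y. Axes as the scanner's.
- window (a point): middle of the scanner's dark red window on the front end of its head, 60 mm forward of scanner_head along scanner x. Axes as the scanner's: x is the way it looks.
- stand: scanner stand, fixed, right of the robot: black base 120 x 100 x 10 mm with a grey upright socket, outside 46 x 44, inside 34 x 32 mm, open top 75 mm and floor 10 mm above the table. The handle sits 65 mm deep in it with 3 mm play and lifts straight out; 30 mm free between socket and head. Origin: centre of underside; x as the parked scanner looks.
- green_pail: white closed pail, 88 mm high, base 90 mm across, green lid 112 mm across, 0.3 to 0.6 kg. Stiff upright handle arching over it: round green grip bar 14 mm thick, 70 mm long, along pail y, its centre 150 mm above the base. Slanted white code tag on its +x side, out to 100 mm from the axis. Origin: centre of base, z up. Stands beside the red one; leave alone.
- jar: amber glass jar with a black lid, 66 mm across, 95 mm high; loose bystander beyond the scale and pails. Origin: centre of its base.
- mug: blue mug, 76 mm across, 85 mm high; loose bystander beyond the scanner stand. Origin: centre of its base.
- brush: small hand brush lying on the table near the robot, to its left; loose bystander. Origin: near its middle, at its underside.
Not all that is in view belongs to the job. Leave any purple look-alike of the stand alone.

How it is judged:
By the outcome, as a careful person would: the job done as asked, in the order asked, and still so for the second after the job is handed in, while the arm keeps its last pose, push and grip.
It also fails if it takes over 61 s, if anything falls off the work surface, if the arm or the gripper's body presses on something with over 40 N, if the wrist force passes 120 N, or if a joint passes its speed limit or range.

## Working session

There is one attempt and no reset: what is moved stays moved. The work goes in short steps, Python scripts to look and compute and a tool call to move; the robot and the scene stay as the last step left them, time stands still between calls to the robot, and variables do not carry over. Pictures are saved under pics/ and viewed, at most 10 in all, crops included, and the job is handed in when it is done.

Besides the shell and the picture viewer there is one more tool, called after "Request:" as a command line: name --argument value ..., lists and objects as JSON in quotes. send_rows: Moves the arm, as the interface text tells. Its arguments: {"type":"object","properties":{"moves":{"type":"array"},"grip_force":{"type":"number"}},"required":["moves"]}

```bash
mkdir -p pics; cat > h.py <<'E'
import numpy as np, cv2
from rig import sense, grab_frame, sign_off
def cam(n):
    f=grab_frame(n); R=cv2.Rodrigues(np.array(f["rvec"],float))[0]; return f["img"],np.array(f["mtx"]),R,np.array(f["tvec"],float).ravel()
def ray(c,uv):
    _,K,R,t=c; d=R.T@np.linalg.inv(K)@np.array([uv[0],uv[1],1.]); return -R.T@t,d/np.linalg.norm(d)
def onz(c,uv,z):
    o,d=ray(c,uv); return o+d*(z-o[2])/d[2]
def proj(c,P):
    _,K,R,t=c; return cv2.projectPoints(np.array(P,float).reshape(-1,3),cv2.Rodrigues(R)[0],t,K,None)[0].reshape(-1,2)
def tri(c1,u1,c2,u2):
    A=[];b=[]
    for c,u in((c1,u1),(c2,u2)):
        o,d=ray(c,u); M=np.eye(3)-np.outer(d,d); A.append(M); b.append(M@o)
    return np.linalg.lstsq(np.vstack(A),np.hstack(b),rcond=None)[0]
def save(c,n): cv2.imwrite(n,c[0][:,:,::-1])
E
python3 - <<'E'
from h import *
for n in("top","side"):
    c=cam(n); save(c,f"pics/{n}0.png"); o,d=ray(c,(320,240)); print(n,o.round(),d.round(2),c[1][0,0])
print(sense())
E
```

```text
top [ 187. -116. 1770.] [ 0.18  0.   -0.98] 558.0552576313951
side [  203. -1352.  1367.] [ 0.19  0.68 -0.71] 603.3242585602135
{'clock': 0.1, 'qpos': array([ 1.10059114e+00,  3.53565169e-01,  1.63408148e+00,  2.34623829e-05,
        1.15520699e+00, -2.39176731e-03]), 'qvel': array([ 0.0002539 , -0.00076664, -0.00216191, -0.00025205, -0.00091528,
       -0.00110172]), 'joint_efforts': array([-1.36854138e-03, -6.06358624e+01, -3.42816174e+01, -1.15743865e-04,
        4.09676475e-03,  8.20274408e-06]), 'eef_pos': array([281.63348844, 557.47840028, 247.63602178]), 'tcp_rot': array([-3.14033172e+00, -2.44691974e-05,  2.67376973e+00]), 'contact_force': array([ 0.847901  , -0.07505049,  0.1605327 ]), 'wrist_torque': array([ 0.00590636,  0.06263635, -0.03680347]), 'grasp_force': 0.0, 'opening': 1.0054314233707016}
```

View pics/top0.png

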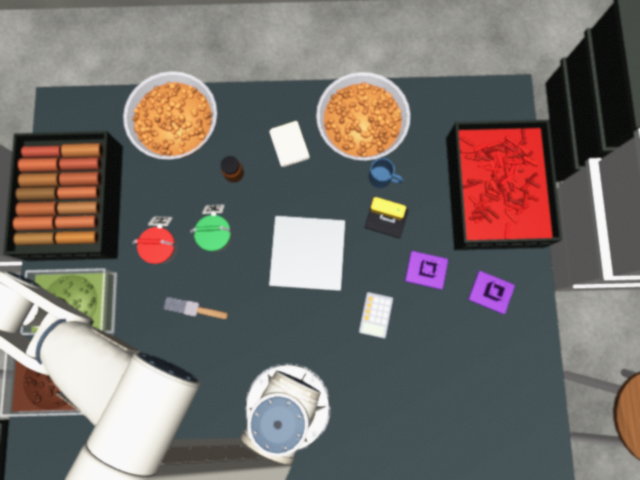

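View pics/side0.png

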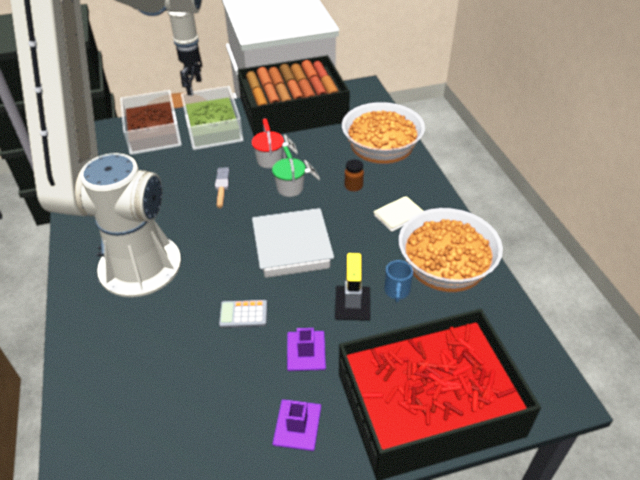

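The top view shows the red pail at (155,245), the green pail at (212,232), the pan centre at (308,253), and the scanner head at (388,208). The side view shows the red pail at (268,148) and the scanner at (353,270). Next I'll measure by colour.

```bash
python3 - <<'E'
from h import *
T=cam("top");S=cam("side")
def mask(c,lo,hi,box):
    h=cv2.cvtColor(c[0],cv2.COLOR_RGB2HSV); m=cv2.inRange(h,lo,hi)
    if lo[0]==0 and hi[0]<12: m|=cv2.inRange(h,(170,lo[1],lo[2]),(180,255,255))
    z=np.zeros_like(m);x0,y0,x1,y1=box;z[y0:y1,x0:x1]=m[y0:y1,x0:x1];return z
def big(m):
    cs=cv2.findContours(m,cv2.RETR_EXTERNAL,cv2.CHAIN_APPROX_NONE)[0];return max(cs,key=cv2.contourArea)
# red lid top
m=mask(T,(0,120,60),(8,255,255),(128,215,182,270)); k=big(m)
print("red contour",cv2.boundingRect(k),cv2.fitEllipse(k))
e=cv2.fitEllipse(k)[0];print("lid z88",onz(T,e,88).round(1))
m=mask(T,(45,100,60),(80,255,255),(185,200,240,260)); k=big(m);e=cv2.fitEllipse(k);print("green",e,onz(T,e[0],88).round(1))
# side red
m=mask(S,(0,120,60),(8,255,255),(245,110,290,175));k=big(m);print("side red",cv2.boundingRect(k))
# pan
m=mask(T,(0,0,150),(180,50,255),(255,200,360,305));k=big(m);r=cv2.minAreaRect(k);print("pan",r,onz(T,r[0],60).round(1),[onz(T,p,60).round(0)[:2].tolist() for p in cv2.boxPoints(r)])
# scanner
m=mask(T,(22,120,80),(34,255,255),(360,185,420,225));k=big(m);r=cv2.minAreaRect(k);print("scan",r);b=cv2.boxPoints(r)
print([onz(T,p,150).round(0)[:2].tolist() for p in b],onz(T,r[0],150).round(1))
m=mask(S,(22,120,80),(34,255,255),(335,245,370,290));k=big(m);r=cv2.minAreaRect(k);print("scan side",r)
# mosaic of crops
def crop(c,x,y,w,h,s): return cv2.resize(c[0][y:y+h,x:x+w],(w*s,h*s),interpolation=cv2.INTER_CUBIC)
a=np.vstack([np.hstack([crop(T,125,205,50,65,6),crop(T,360,185,50,65,6)][0:2]), ])
b=np.hstack([crop(S,245,110,60,70,5),crop(S,330,245,60,70,5)])
im=np.zeros((400,1,3),np.uint8)
cv2.imwrite("pics/c1.png",np.vstack([cv2.resize(a,(600,390))[:,:,::-1]]));cv2.imwrite("pics/c2.png",b[:,:,::-1])
E
```

```text
red contour (137, 227, 38, 37) ((154.3250274658203, 245.42198181152344), (35.58415603637695, 36.594051361083984), 4.615349292755127)
lid z88 [492.8 395.   88. ]
green ((211.14068603515625, 233.00265502929688), (35.024295806884766, 36.50108337402344), 179.923583984375) [527.1 221.3  88. ]
side red (251, 118, 33, 34)
pan ((307.01507568359375, 252.61734008789062), (72.0342025756836, 70.68863677978516), 3.990912914276123) [463.  -71.5  60. ] [[364.0, 48.0], [586.0, 31.0], [564.0, -194.0], [343.0, -172.0]]
scan ((387.7752380371094, 208.08258056640625), (35.05644607543945, 15.612568855285645), 16.699243545532227)
[[571.0, -260.0], [616.0, -276.0], [583.0, -375.0], [537.0, -359.0]] [ 576.7 -317.5  150. ]
scan side ((353.5, 267.0), (28.0, 15.0), 90.0)
```

View pics/c1.png

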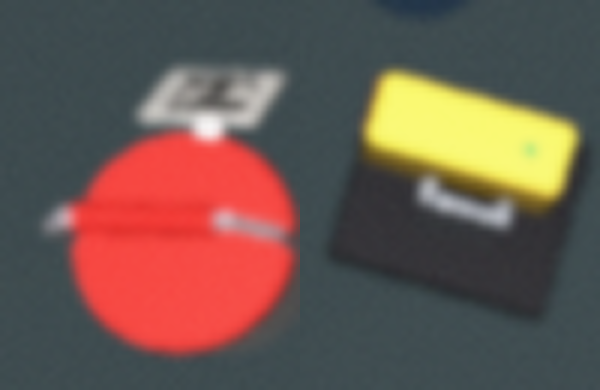

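View pics/c2.png

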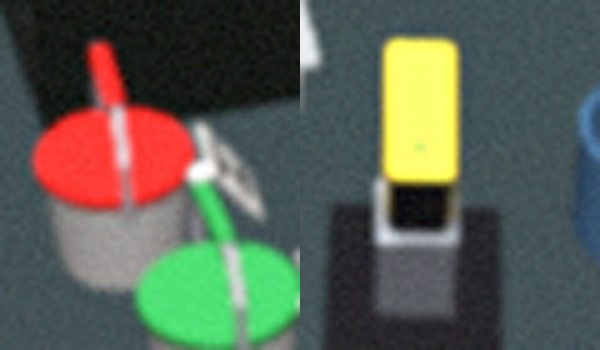

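Crop 1 shows the red bar running from about (75,218) to (215,218), the tag code at (212,93), and the scanner head looking towards the left of the picture, slightly upwards. Crop 2 shows the red bar nearly along the line of sight, and the green pail's handle is close to the red pail's tag side.

```bash
python3 - <<'E'
from h import *
T=cam("top");S=cam("side")
u=lambda x,y,ox,oy,s:((x+.5)/s-.5+ox,(y+.5)/s-.5+oy)
b=[onz(T,u(*p,125,205,6),150) for p in((75,218),(215,220))];d=b[0]-b[1];print("bar",[x.round(1) for x in b],sum(b)/2,np.hypot(*d[:2]),"yaw",np.arctan2(-d[0],d[1]))
t=onz(T,u(212,93,125,205,6),58);print("tag",t)
t4=[onz(T,u(*p,125,205,6),z)[:2].round(1) for p,z in(((170,68),41),((285,72),41),((260,125),75),((137,120),75))];print(t4)
print("tri bar far/near", tri(T,u(75,218,125,205,6),S,u(98,45,245,110,5)),tri(T,u(215,220,125,205,6),S,u(118,108,245,110,5)))
# bright yellow top face
h=cv2.cvtColor(T[0],cv2.COLOR_RGB2HSV);m=cv2.inRange(h,(22,100,205),(34,255,255));m[:185]=0;m[225:]=0;m[:,:360]=0;m[:,420:]=0
k=max(cv2.findContours(m,0,1)[0],key=cv2.contourArea);r=cv2.minAreaRect(k);print(r,[onz(T,p,150).round(1)[:2] for p in cv2.boxPoints(r)],onz(T,r[0],150))
# side view bright top
h=cv2.cvtColor(S[0],cv2.COLOR_RGB2HSV);m=cv2.inRange(h,(22,100,100),(34,255,255));z=m*0;z[245:290,335:370]=m[245:290,335:370]
print(h[250:285,353,2]); print([[i]+[int(v) for v in (np.where(z[i])[0].min(),np.where(z[i])[0].max())] for i in range(245,290) if z[i].any()])
# gradient: predicted side projections for scanner hypotheses
for c,yaw in(((577,-317),1.25),):
    R=np.array([[np.cos(yaw),-np.sin(yaw)],[np.sin(yaw),np.cos(yaw)]])
    for cc,n in((T,"T"),(S,"S")):
        P=[list(np.array(c)+R@np.array(q))+[zz] for zz in(150,105) for q in((60,19),(60,-19),(-40,-19),(-40,19))];print(n,proj(cc,P).round(1).tolist())
E
```

```text
bar [array([496.4, 427.7, 150. ]), array([493.6, 358.6, 150. ])] [495.02558394 393.1709748  150.        ] 69.17067705211292 yaw -0.040397537691449575
tag [578.85552193 389.25328531  58.        ]
[array([596.9, 417. ]), array([593.1, 355.9]), array([557.3, 358.8]), array([561.6, 422.7])]
tri bar far/near [495.43217691 424.88121641 158.51362418] [494.34888262 358.65037526 149.88944271]
((387.9541320800781, 206.98626708984375), (32.85344314575195, 12.068611145019531), 16.699243545532227) [array([ 578.2, -265.9]), array([ 613.5, -277.8]), array([ 581.9, -370.4]), array([ 546.9, -358.2])] [ 580.03071572 -318.1594194   150.        ]
[ 87  84 135 232 255 255 255 254 254 254 255 254 255 255 255 254 255 254
 254 254 255 255 254 251 245 251 254 255 255 255 255 149  42  25  18]
[[252, 349, 350], [253, 347, 360], [254, 347, 361], [255, 346, 361], [256, 346, 361], [257, 346, 361], [258, 346, 361], [259, 346, 361], [260, 346, 361], [261, 346, 361], [262, 346, 361], [263, 346, 361], [264, 346, 361], [265, 346, 361], [266, 346, 361], [267, 346, 361], [268, 346, 361], [269, 346, 361], [270, 346, 361], [271, 346, 361], [272, 346, 361], [273, 346, 361], [274, 346, 361], [275, 346, 361], [276, 346, 361], [277, 346, 361], [278, 346, 361], [279, 346, 361], [280, 347, 361], [281, 348, 360]]
T [[366.5, 208.2], [370.0, 196.4], [402.2, 205.8], [398.9, 217.7], [365.4, 211.7], [368.8, 200.2], [400.2, 209.4], [396.9, 221.0]]
S [[345.3, 249.2], [359.0, 249.5], [359.3, 276.7], [345.0, 276.4], [345.1, 260.2], [358.5, 260.5], [358.7, 287.6], [344.7, 287.3]]
```

Request:
send_rows --moves '[[[0.0214, -0.0164, 0, 0, 0, -0.115, 1], [0.0214, -0.0164, 0, 0, 0, -0.115, 1], [0.0214, -0.0164, 0, 0, 0, -0.115, 1], [0.0214, -0.0164, 0, 0, 0, -0.115, 1], [0.0214, -0.0164, 0, 0, 0, -0.115, 1], [0.0214, -0.0164, 0, 0, 0, -0.115, 1], [0.0214, -0.0164, 0, 0, 0, -0.115, 1], [0.0214, -0.0164, 0, 0, 0, -0.115, 1], [0.0214, -0.0164, 0, 0, 0, -0.115, 1], [0.0214, -0.0164, 0, 0, 0, -0.115, 1]]]'

```text
clock: 1.3
eef_pos: [496.6, 393.1, 248.2]
tcp_rot: [-3.142, 0.0, 1.519]
contact_force: [-0.4, 0.3, 0.7]
opening: 1.0
grasp_force: 0.0
```

```bash
cat >> h.py <<'E'
def st():
    s=sense(); print({k:np.round(s[k],3).tolist() for k in("clock","qpos","eef_pos","tcp_rot","contact_force","opening","grasp_force")})
    open("log.txt","a").write(repr((list(map(float,s["qpos"])),list(map(float,s["eef_pos"])),list(map(float,s["tcp_rot"]))))+"\n")
E
python3 -c "from h import *;st()"
```

```text
{'clock': 1.3, 'qpos': [0.667, 0.366, 1.615, 0.0, 1.161, 0.719], 'eef_pos': [496.626, 393.054, 248.249], 'tcp_rot': [-3.142, 0.0, 1.519], 'contact_force': [-0.41, 0.262, 0.703], 'opening': 1.0, 'grasp_force': 0.0}
```

Request:
send_rows --moves '[[[-0.0016, 0, -0.025, 0, 0, 0, 1], [0, 0, -0.025, 0, 0, 0, 1], [0, 0, -0.02, 0, 0, 0, 1], [0, 0, -0.015, 0, 0, 0, 1], [0, 0, -0.01, 0, 0, 0, 1], [0, 0, -0.005, 0, 0, 0, 1], [0, 0, 0, 0, 0, 0, 1]]]'

```text
clock: 2.0
eef_pos: [494.2, 393.9, 148.0]
tcp_rot: [-3.141, 0.0, 1.524]
contact_force: [-0.3, -0.2, -0.3]
opening: 1.001
grasp_force: 0.0
```

```bash
python3 - <<'E'
from h import *
st();S=cam("side");cv2.imwrite("pics/g1.png",cv2.resize(S[0][70:190,210:330],(600,600),interpolation=2)[:,:,::-1])
E
```

```text
{'clock': 2.0, 'qpos': [0.671, 0.469, 1.701, 0.0, 0.972, 0.718], 'eef_pos': [494.161, 393.926, 148.049], 'tcp_rot': [-3.141, 0.0, 1.524], 'contact_force': [-0.326, -0.209, -0.348], 'opening': 1.001, 'grasp_force': 0.0}
```

View pics/g1.png

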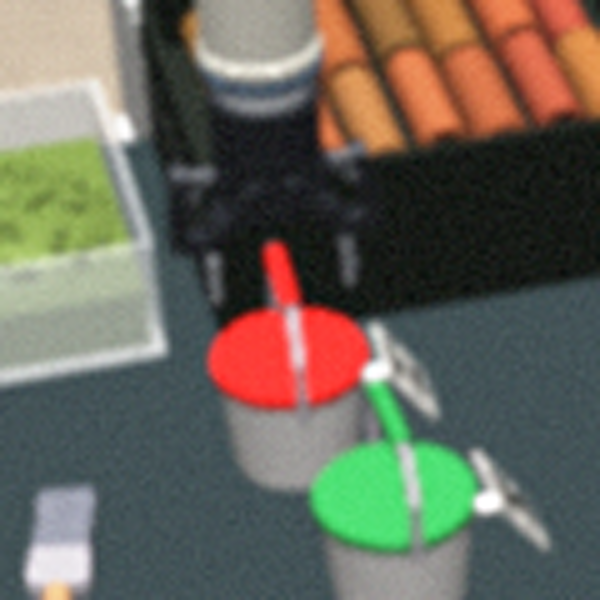

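The fingers straddle the red bar, at about (215,280) and (347,260) with the bar at (285,270). I'll close now.

Request:
send_rows --moves '[[[0, 0, 0, 0, 0, 0, -1], [0, 0, 0, 0, 0, 0, -1], [0, 0, 0, 0, 0, 0, -1], [0, 0, 0, 0, 0, 0, -1], [0, 0, 0, 0, 0, 0, -1], [0, 0, 0, 0, 0, 0, -1], [0, 0, 0, 0, 0, 0, -1], [0, 0, 0, 0, 0, 0, -1]]]' --grip_force 80

```text
clock: 2.85
eef_pos: [494.6, 394.0, 148.6]
tcp_rot: [3.141, -0.0, 1.524]
contact_force: [1.3, 0.2, 3.6]
opening: 0.134
grasp_force: 78.0
```

Request:
send_rows --moves '[[[0, 0, 0.005, 0, 0, 0, -1], [0, 0, 0.01, 0, 0, 0, -1], [0, 0, 0.02, 0, 0, 0, -1], [0, 0, 0.025, 0, 0, 0, -1], [0, 0, 0.025, 0, 0, 0, -1], [0, 0, 0.025, 0, 0, 0, -1], [0, 0, 0.025, 0, 0, 0, -1], [0, 0, 0.015, 0, 0, 0, -1], [0, 0, 0, 0, 0, 0, -1]]]'

```text
clock: 3.75
eef_pos: [494.8, 394.5, 300.7]
tcp_rot: [3.139, -0.002, 1.524]
contact_force: [0.2, -0.1, -3.7]
opening: 0.135
grasp_force: 78.3
```

```bash
python3 -c "from h import *;st()"
```

```text
{'clock': 3.75, 'qpos': [0.671, 0.32, 1.561, 0.0, 1.256, 0.717], 'eef_pos': [494.846, 394.473, 300.679], 'tcp_rot': [3.139, -0.002, 1.524], 'contact_force': [0.163, -0.136, -3.746], 'opening': 0.135, 'grasp_force': 78.257}
```

Request:
send_rows --moves '[[[-0.001, -0.008, 0.01, 0, 0, 0, -1], [-0.002, -0.016, 0.02, 0, 0, 0, -1], [-0.002, -0.02, 0.02, 0, 0, 0, -1], [-0.002, -0.025, 0.01, 0, 0, 0, -1], [-0.002, -0.03, 0, 0, 0, 0, -1], [-0.002, -0.03, 0, 0, 0, 0, -1], [-0.002, -0.03, 0, 0, 0, 0, -1], [-0.002, -0.03, 0, 0, 0, 0, -1], [-0.002, -0.03, 0, 0, 0, 0, -1], [-0.002, -0.03, 0, 0, 0, 0, -1]]]'

```text
clock: 4.75
eef_pos: [474.1, 143.1, 357.2]
tcp_rot: [-3.139, 0.001, 1.524]
contact_force: [1.1, 0.5, -4.6]
opening: 0.131
grasp_force: 78.2
```

```bash
python3 - <<'E'
from h import *
st()
from scipy.optimize import least_squares
D=[eval(l) for l in open("log.txt")]
D.append(([1.10059114,.353565169,1.63408148,0,1.15520699,0],[281.633,557.478,247.636],0))
q=np.array([d[0] for d in D]);p=np.array([d[1] for d in D]);r=np.hypot(p[:,0],p[:,1])
R=lambda a,A,B:np.array([A*np.sin(a)+B*np.cos(a),A*np.cos(a)-B*np.sin(a)])
def f(x): m=R(q[:,1],x[0],x[1])+R(q[:,1]+q[:,2],x[2],x[3]);return np.r_[m[0]+x[4]-r,m[1]+x[5]-p[:,2]]
s=least_squares(lambda x:np.r_[f(x),(x-[450,0,450,0,0,0])*1e-3],[450,0,450,0,0,0]);print(s.x.round(1),s.fun[:10].round(2))
E
```

```text
{'clock': 4.75, 'qpos': [0.29, 0.055, 1.764, -0.0, 1.325, 0.337], 'eef_pos': [474.059, 143.072, 357.221], 'tcp_rot': [-3.139, 0.001, 1.524], 'contact_force': [1.129, 0.528, -4.615], 'opening': 0.131, 'grasp_force': 78.204}
[ 5.757e+02 -1.600e+00  4.970e+02  6.600e+01 -4.000e-01 -3.140e+01] [ 0.3  -0.31 -0.47 -0.06  0.53 -0.03  0.05 -0.    0.   -0.01]
```

The forearm geometry shows the arm has more margin if the tag faces about -y, and the scanner then hardly has to turn. I'll turn the pail by -1.45 rad while carrying it.

Request:
send_rows --moves '[[[-0.001, -0.02, 0, 0, 0, -0.06, -1], [-0.001, -0.02, 0, 0, 0, -0.1, -1], [-0.001, -0.02, 0, 0, 0, -0.1, -1], [-0.001, -0.02, 0, 0, 0, -0.1, -1], [-0.001, -0.02, 0, 0, 0, -0.1, -1], [-0.001, -0.02, 0, 0, 0, -0.1, -1], [-0.001, -0.02, 0, 0, 0, -0.1, -1], [-0.001, -0.018, 0, 0, 0, -0.1, -1], [-0.001, -0.015, 0, 0, 0, -0.1, -1], [-0.001, -0.012, 0, 0, 0, -0.1, -1]]]'

```text
clock: 5.75
eef_pos: [464.0, -41.3, 357.2]
tcp_rot: [-3.14, 0.002, 0.559]
contact_force: [-0.2, -0.2, -4.3]
opening: 0.135
grasp_force: 78.2
```

Request:
send_rows --moves '[[[0, -0.01, 0, 0, 0, -0.1, -1], [0, -0.008, 0, 0, 0, -0.1, -1], [0, -0.005, 0, 0, 0, -0.1, -1], [0, -0.003, 0, 0, 0, -0.1, -1], [0, 0, 0, 0, 0, -0.09, -1], [0, 0, 0, 0, 0, 0, -1], [0, 0, 0, 0, 0, 0, -1]]]'

```text
clock: 6.45
eef_pos: [464.5, -66.2, 357.6]
tcp_rot: [-3.141, 0.001, 0.076]
contact_force: [0.3, 0.3, -3.7]
opening: 0.139
grasp_force: 78.2
```

```bash
python3 -c "from h import *;st()"
```

```text
{'clock': 6.45, 'qpos': [-0.145, 0.009, 1.811, -0.0, 1.323, 1.35], 'eef_pos': [464.547, -66.231, 357.648], 'tcp_rot': [-3.141, 0.001, 0.076], 'contact_force': [0.298, 0.327, -3.742], 'opening': 0.139, 'grasp_force': 78.212}
```

Request:
send_rows --moves '[[[-0.0015, -0.005, -0.01, 0, 0, 0, -1], [0, 0, -0.02, 0, 0, 0, -1], [0, 0, -0.025, 0, 0, 0, -1], [0, 0, -0.025, 0, 0, 0, -1], [0, 0, -0.025, 0, 0, 0, -1], [0, 0, -0.02, 0, 0, 0, -1], [0, 0, -0.01, 0, 0, 0, -1], [0, 0, -0.005, 0, 0, 0, -1], [0, 0, 0, 0, 0, 0, -1]]]'

```text
clock: 7.35
eef_pos: [463.6, -71.2, 218.0]
tcp_rot: [-3.141, 0.001, 0.074]
contact_force: [0.1, 0.2, -3.3]
opening: 0.136
grasp_force: 78.1
```

Request:
send_rows --moves '[[[0, 0, -0.003, 0, 0, 0, -1], [0, 0, -0.003, 0, 0, 0, -1], [0, 0, -0.002, 0, 0, 0, -1], [0, 0, -0.001, 0, 0, 0, -1], [0, 0, 0, 0, 0, 0, -1]]]'

```text
clock: 7.85
eef_pos: [463.7, -71.1, 209.3]
tcp_rot: [3.142, -0.0, 0.074]
contact_force: [-0.4, 0.2, -4.2]
opening: 0.138
grasp_force: 78.1
```

```bash
python3 - <<'E'
from h import *
st();S=cam("side");cv2.imwrite("pics/p1.png",cv2.resize(S[0][150:300,215:365],(600,600),interpolation=2)[:,:,::-1])
E
```

```text
{'clock': 7.85, 'qpos': [-0.155, 0.156, 1.996, -0.0, 0.99, 1.342], 'eef_pos': [463.726, -71.145, 209.279], 'tcp_rot': [3.142, -0.0, 0.074], 'contact_force': [-0.414, 0.155, -4.228], 'opening': 0.138, 'grasp_force': 78.119}
```

View pics/p1.png

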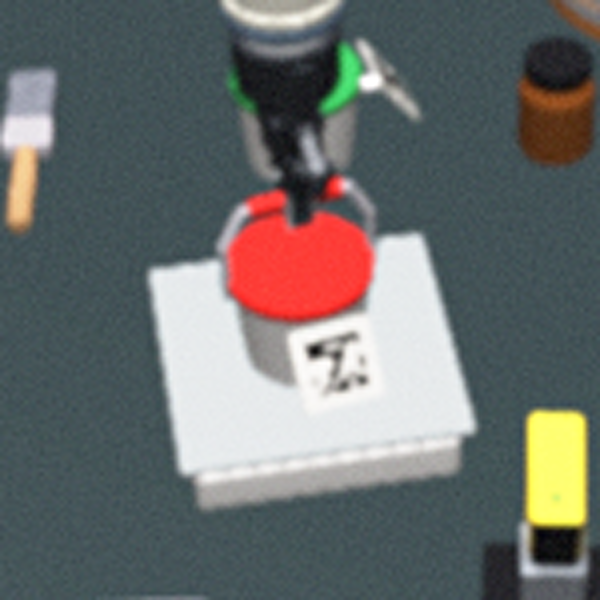

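The pail is upright over the middle of the pan, its tag at (338,362) facing the scanner stand. It isn't resting yet, so I'll lower slightly.

Request:
send_rows --moves '[[[0, 0, -0.001, 0, 0, 0, -1], [0, 0, 0, 0, 0, 0, -1], [0, 0, -0.001, 0, 0, 0, -1], [0, 0, 0, 0, 0, 0, -1]]]'

```text
clock: 8.3
eef_pos: [464.6, -71.7, 208.5]
tcp_rot: [3.14, -0.002, 0.074]
contact_force: [-2.0, -2.8, 8.4]
opening: 0.135
grasp_force: 79.8
```

Request:
send_rows --moves '[[[0, 0, 0, 0, 0, 0, -0.4], [0, 0, 0, 0, 0, 0, 0.2], [0, 0, 0, 0, 0, 0, 1], [0, 0, 0, 0, 0, 0, 1], [0, 0, 0, 0, 0, 0, 1], [0, 0, 0, 0, 0, 0, 1], [0, 0, 0, 0, 0, 0, 1], [0, 0, 0, 0, 0, 0, 1]]]'

```text
clock: 9.1
eef_pos: [463.7, -71.1, 207.3]
tcp_rot: [-3.142, 0.0, 0.074]
contact_force: [0.2, 0.8, -0.5]
opening: 1.002
grasp_force: 0.0
```

Request:
send_rows --moves '[[[0, 0, 0.01, 0, 0, 0, 1], [0, 0, 0.02, 0, 0, 0, 1], [0, 0, 0.03, 0, 0, 0, 1], [0, 0, 0.03, 0, 0, 0, 1], [0, 0, 0.02, 0, 0, 0, 1], [0.01, -0.025, 0.01, 0, 0, 0.11, 1], [0.01, -0.025, 0, 0, 0, 0.11, 1], [0.01, -0.025, 0, 0, 0, 0.11, 1], [0.01, -0.025, 0, 0, 0, 0.11, 1], [0.01, -0.025, 0, 0, 0, 0.11, 1]]]'

```text
clock: 10.1
eef_pos: [514.0, -197.2, 328.2]
tcp_rot: [3.141, -0.0, 0.628]
contact_force: [1.0, 0.1, -0.1]
opening: 0.999
grasp_force: 0.0
```

Request:
send_rows --moves '[[[0.013, -0.025, 0, 0, 0, 0.11, 1], [0.013, -0.025, 0, 0, 0, 0.11, 1], [0.013, -0.025, 0, 0, 0, 0.11, 1], [0.013, -0.025, 0, 0, 0, 0.11, 1], [0.013, -0.025, 0, 0, 0, 0.11, 1], [0, 0, 0, 0, 0, 0, 1]]]'

```text
clock: 10.7
eef_pos: [579.6, -323.8, 327.5]
tcp_rot: [3.141, 0.001, 1.175]
contact_force: [0.4, -0.1, 0.6]
opening: 0.999
grasp_force: 0.0
```

```bash
python3 - <<'E'
from h import *
st();S=cam("side");T=cam("top")
import pickle;pickle.dump((S,T),open("after.pkl","wb"))
a=cv2.resize(S[0][150:300,225:385],(640,600),interpolation=2)
cv2.imwrite("pics/p2.png",a[:,:,::-1])
def code(c,box,hi=110):
    x0,y0,x1,y1=box;g=cv2.cvtColor(c[0],cv2.COLOR_RGB2GRAY);return g[y0:y1,x0:x1]
cv2.imwrite("pics/t2.png",cv2.resize(T[0][190:310,260:420],(800,600),interpolation=2)[:,:,::-1])
E
```

```text
{'clock': 10.7, 'qpos': [-0.511, 0.354, 1.455, -0.001, 1.331, -0.116], 'eef_pos': [579.644, -323.782, 327.476], 'tcp_rot': [3.141, 0.001, 1.175], 'contact_force': [0.434, -0.108, 0.586], 'opening': 0.999, 'grasp_force': 0.0}
```

View pics/p2.png

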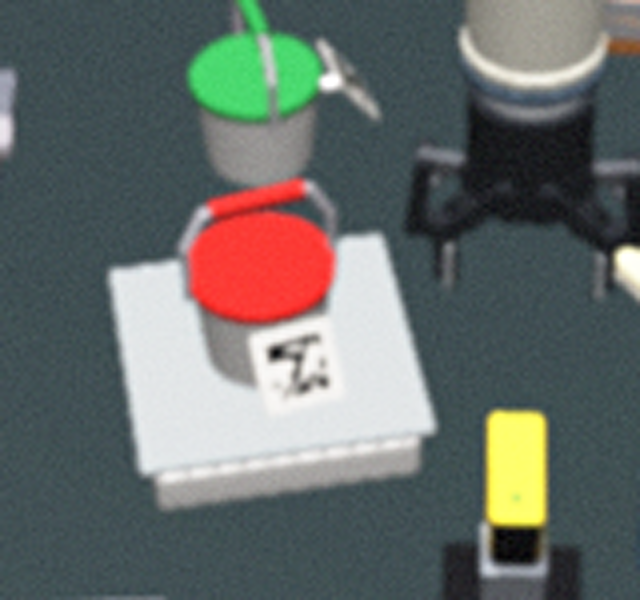

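View pics/t2.png

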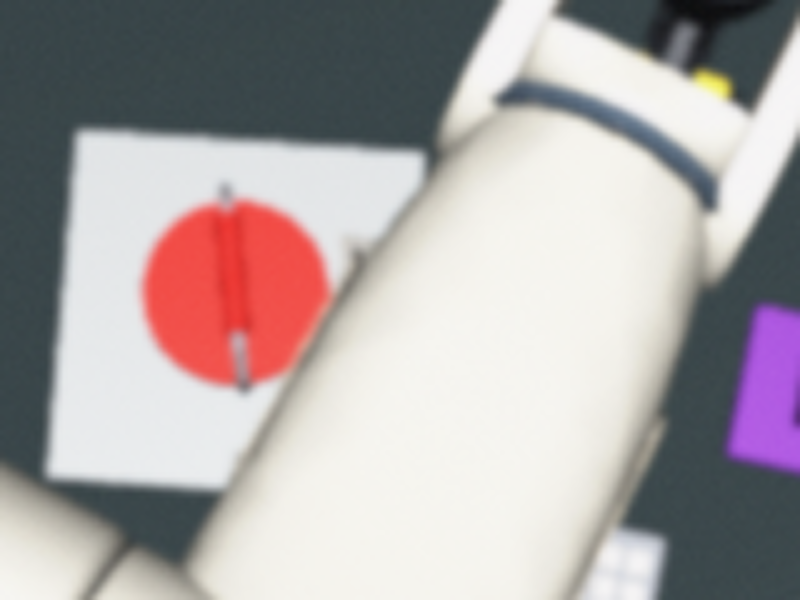

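The pail stands on the pan with its tag corners at about (248,337), (325,318), (345,393) and (268,413). The scanner is still undisturbed. Now I'll locate the tag, pail and scanner exactly.

```bash
python3 - <<'E'
from h import *
import pickle
S,T=pickle.load(open("after.pkl","rb"))
u=lambda x,y,ox,oy,s:((x+.5)/s-.5+ox,(y+.5)/s-.5+oy)
print("lid",onz(T,u(236,293,260,190,5),148))
b=[onz(T,u(*p,260,190,5),210) for p in((228,210),(238,330))];d=b[0]-b[1];print("bar",b,sum(b)/2,"pail yaw",np.arctan2(d[1],d[0])-np.pi/2)
# tag by white mask in side
c=[onz(S,u(*p,225,150,4),z) for p,z in(((248,337),142.6),((325,318),142.6),((345,393),93.4),((268,413),93.4))]
print("corners",[x.round(1).tolist() for x in c],"mean",np.mean(c,0).round(1))
for d in(c[1]-c[0],c[2]-c[3]):print("len",np.linalg.norm(d),"yaw",np.arctan2(d[1],d[0])-np.pi/2)
print("sdir",c[2]-c[1],c[3]-c[0])
for y in(-1.5,-1.56):
  n=np.array([np.cos(y),np.sin(y)]);print("pred tag",np.array([463.7,-71.1])+82*n,proj(S,[*(np.array([463.7,-71.1])+82*n),118]))
print("obs",u(296,365,225,150,4))
# scanner side: predictions for candidate
g=cv2.inRange(cv2.cvtColor(S[0],cv2.COLOR_RGB2HSV),(22,100,100),(34,255,255));z=g*0;z[240:290,335:370]=g[240:290,335:370];k=max(cv2.findContours(z,0,1)[0],key=cv2.contourArea);print(cv2.boundingRect(k))
for c in((577,-327.5),(579,-328)):
  yaw=1.243;R=np.array([[np.cos(yaw),-np.sin(yaw)],[np.sin(yaw),np.cos(yaw)]])
  P=[list(np.array(c)+R@np.array(q))+[zz] for zz in(150,105) for q in((60,19),(60,-19),(-40,-19),(-40,19))];print(proj(S,P).round(1).tolist())
E
```

```text
lid [461.97230078 -73.44254659 148.        ]
bar [array([499.54326073, -71.45905649, 210.        ]), array([430.23050769, -75.75732504, 210.        ])] [464.88688421 -73.60819076 210.        ] pail yaw -1.5088629700180625
corners [[437.2, -140.7, 142.6], [495.3, -137.9, 142.6], [500.6, -168.8, 93.4], [441.8, -172.1, 93.4]] mean [ 468.7 -154.9  118. ]
len 58.21411921717587 yaw -1.522414230721465
len 58.92539674668673 yaw -1.5156004109755485
sdir [  5.30862191 -30.92870314 -49.2       ] [  4.61896103 -31.36407075 -49.2       ]
pred tag [ 469.50045054 -152.8945889 ] [[298.8767807 240.4457335]]
pred tag [ 464.5852816  -153.09522106] [[297.25488855 240.84214272]]
obs (298.625, 240.875)
(346, 252, 16, 30)
[[346.7, 251.8], [360.4, 252.2], [360.4, 279.6], [346.1, 279.2], [346.4, 262.8], [359.8, 263.1], [359.8, 290.5], [345.8, 290.1]]
[[347.4, 251.8], [361.1, 252.2], [361.2, 279.6], [346.8, 279.2], [347.1, 262.8], [360.6, 263.1], [360.6, 290.5], [346.5, 290.1]]
```

Request:
send_rows --moves '[[[-0.0016, -0.0037, -0.02, 0, 0, 0.068, 1], [0, 0, -0.03, 0, 0, 0, 1], [0, 0, -0.03, 0, 0, 0, 1], [0, 0, -0.03, 0, 0, 0, 1], [0, 0, -0.03, 0, 0, 0, 1], [0, 0, -0.025, 0, 0, 0, 1], [0, 0, -0.02, 0, 0, 0, 1], [0, 0, -0.012, 0, 0, 0, 1], [0, 0, -0.005, 0, 0, 0, 1], [0, 0, 0, 0, 0, 0, 1]]]'

```text
clock: 11.8
eef_pos: [577.1, -324.5, 125.5]
tcp_rot: [-3.141, -0.0, 1.242]
contact_force: [-1.3, 0.1, 0.4]
opening: 1.0
grasp_force: 0.0
```

```bash
python3 - <<'E'
from h import *
st()
E
```

```text
{'clock': 11.8, 'qpos': [-0.514, 0.537, 1.644, 0.0, 0.961, -0.185], 'eef_pos': [577.097, -324.464, 125.472], 'tcp_rot': [-3.141, -0.0, 1.242], 'contact_force': [-1.284, 0.142, 0.447], 'opening': 1.0, 'grasp_force': 0.0}
```

Request:
send_rows --moves '[[[0.001, -0.003, 0, 0, 0, 0, 1], [0, 0, 0, 0, 0, 0, 0], [0, 0, 0, 0, 0, 0, 0], [0, 0, 0, 0, 0, 0, -0.5], [0, 0, 0, 0, 0, 0, -1], [0, 0, 0, 0, 0, 0, -1], [0, 0, 0, 0, 0, 0, -1], [0, 0, 0, 0, 0, 0, -1], [0, 0, 0, 0, 0, 0, -1]]]' --grip_force 60

```text
clock: 12.7
eef_pos: [578.5, -328.1, 125.8]
tcp_rot: [3.141, 0.0, 1.242]
contact_force: [0.1, -0.5, 6.2]
opening: 0.442
grasp_force: 60.9
```

Request:
send_rows --moves '[[[0, 0, 0.005, 0, 0, 0, -1], [0, 0, 0.01, 0, 0, 0, -1], [0, 0, 0.015, 0, 0, 0, -1], [0, 0, 0.02, 0, 0, 0, -1], [0, 0, 0.025, 0, 0, 0, -1], [0, 0, 0.025, 0, 0, 0, -1], [0, 0, 0.025, 0, 0, 0, -1], [0, 0, 0.025, 0, 0, 0, -1], [0, 0, 0.02, 0, 0, 0, -1], [0, 0, 0.01, 0, 0, 0, -1]]]'

```text
clock: 13.7
eef_pos: [578.7, -328.2, 308.7]
tcp_rot: [3.138, 0.001, 1.242]
contact_force: [0.5, -0.7, -1.3]
opening: 0.44
grasp_force: 60.3
```

```bash
python3 - <<'E'
from h import *
from scipy.spatial.transform import Rotation as Ro
st();s=sense();S=cam("side")
cv2.imwrite("pics/s3.png",cv2.resize(S[0][140:300,280:440],(600,600),interpolation=2)[:,:,::-1])
tag=np.array([469,-154,118.]);a=-1.51;t=np.radians(35)
z=np.array([np.cos(a)*np.cos(t),np.sin(a)*np.cos(t),np.sin(t)])
sx=-z;sy=np.array([-np.sin(a),np.cos(a),0])*-1;sz=np.cross(sx,sy)
G=np.c_[sx,sy,sz]; G=Ro.from_matrix(G);print(G.as_matrix().round(3))
# tool: x = scanner x, y=-scanner y, z=-scanner z
Tg=Ro.from_matrix(G.as_matrix()@np.diag([1,-1,-1.]))
C=Ro.from_euler("xyz",s["tcp_rot"]);print("cur tool x",C.as_matrix()[:,0])
d=(Tg*C.inv()).as_rotvec();print("turn",d,"target rpy",Tg.as_euler("xyz"))
head=tag+z*160;tcp=head-2*sz;print("tcp goal",tcp,"shift",tcp-s["eef_pos"])
E
```

```text
{'clock': 13.7, 'qpos': [-0.518, 0.367, 1.477, 0.0, 1.294, -0.189], 'eef_pos': [578.721, -328.168, 308.656], 'tcp_rot': [3.138, 0.001, 1.242], 'contact_force': [0.496, -0.673, -1.347], 'opening': 0.44, 'grasp_force': 60.332}
[[-0.05  -0.998 -0.035]
 [ 0.818 -0.061  0.573]
 [-0.574  0.     0.819]]
cur tool x [ 3.23088593e-01  9.46368483e-01 -6.74278820e-04]
turn [-0.60796618  0.08557971  0.37645034] target rpy [3.14159265 0.61086524 1.63159265]
tcp goal [ 477.03302161 -285.96721561  208.13392573] shift [-101.6879719    42.20090877 -100.52222766]
```

View pics/s3.png

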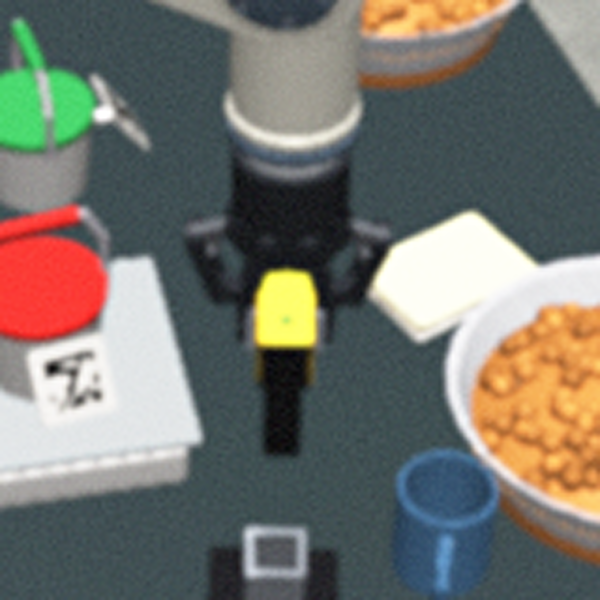

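The scanner is clear of its socket and hangs straight, with its head at (287,305). Now I'll turn it and move across at height.

Request:
send_rows --moves '[[[-0.0102, 0.0042, 0, -0.0608, 0.0086, 0.0376, -1], [-0.0102, 0.0042, 0, -0.0608, 0.0086, 0.0376, -1], [-0.0102, 0.0042, 0, -0.0608, 0.0086, 0.0376, -1], [-0.0102, 0.0042, 0, -0.0608, 0.0086, 0.0376, -1], [-0.0102, 0.0042, 0, -0.0608, 0.0086, 0.0376, -1], [-0.0102, 0.0042, 0, -0.0608, 0.0086, 0.0376, -1], [-0.0102, 0.0042, 0, -0.0608, 0.0086, 0.0376, -1], [-0.0102, 0.0042, 0, -0.0608, 0.0086, 0.0376, -1], [-0.0102, 0.0042, 0, -0.0608, 0.0086, 0.0376, -1], [-0.0102, 0.0042, 0, -0.0608, 0.0086, 0.0376, -1]]]'

```text
clock: 14.75
eef_pos: [475.3, -285.4, 304.7]
tcp_rot: [-3.137, 0.612, 1.634]
contact_force: [-0.3, -0.6, -2.6]
opening: 0.439
grasp_force: 60.5
```

Request:
send_rows --moves '[[[0, 0, -0.01, 0, 0, 0, -1], [0, 0, -0.015, 0, 0, 0, -1], [0, 0, -0.02, 0, 0, 0, -1], [0, 0, -0.02, 0, 0, 0, -1], [0, 0, -0.015, 0, 0, 0, -1], [0, 0, -0.01, 0, 0, 0, -1], [0, 0, -0.005, 0, 0, 0, -1], [0, 0, 0, 0, 0, 0, -1], [0, 0, 0, 0, 0, 0, -1]]]'

```text
clock: 15.65
eef_pos: [476.5, -286.1, 210.6]
tcp_rot: [-3.138, 0.61, 1.631]
contact_force: [1.0, 0.6, -1.8]
opening: 0.44
grasp_force: 60.6
```

```bash
python3 - <<'E'
from h import *
from scipy.spatial.transform import Rotation as Ro
st();s=sense();S=cam("side");T=cam("top")
a=cv2.resize(S[0][150:310,230:390],(600,600),interpolation=2)
cv2.imwrite("pics/f1.png",a[:,:,::-1])
tg=Ro.from_euler("xyz",[3.14159,.61087,1.6316]);C=Ro.from_euler("xyz",s["tcp_rot"])
print("turn",(tg*C.inv()).as_rotvec(),"shift",np.array([477,-286,208.1])-s["eef_pos"])
# expected image of head box & tag centre given tcp pose
M=C.as_matrix()@np.diag([1,-1,-1]);h=s["eef_pos"]+2*M[:,2]
print("head corners side",proj(S,[h+M@np.array([x,y,z]) for z in(22.5,-22.5) for x in(60,-40) for y in(19,-19)]).round(1).tolist())
print("foot",proj(S,[h+M@np.array([x,y,-117.5]) for x in(14,-14) for y in(13,-13)]).round(1).tolist())
print("tag",proj(S,[469,-154,118]))
g=cv2.inRange(cv2.cvtColor(S[0],cv2.COLOR_RGB2HSV),(22,100,100),(34,255,255));g[:200]=0;g[310:]=0;g[:,:250]=0;g[:,380:]=0
k=max(cv2.findContours(g,0,1)[0],key=cv2.contourArea);print("yellow",cv2.boundingRect(k))
E
```

```text
{'clock': 15.65, 'qpos': [-0.214, 0.25, 2.032, -0.814, 0.864, 0.275], 'eef_pos': [476.535, -286.064, 210.609], 'tcp_rot': [-3.138, 0.61, 1.631], 'contact_force': [0.962, 0.594, -1.761], 'opening': 0.44, 'grasp_force': 60.645}
turn [-0.0003849  -0.00265685  0.00291859] shift [ 0.46543361  0.06381393 -2.50911392]
head corners side [[298.9, 239.3], [312.1, 236.0], [308.0, 245.0], [321.9, 241.4], [302.3, 255.1], [315.4, 251.7], [311.5, 261.7], [325.4, 258.0]]
foot [[315.6, 291.1], [324.7, 288.5], [318.4, 293.5], [327.6, 290.9]]
tag [[298.80635435 240.74183588]]
yellow (304, 238, 18, 23)
```

View pics/f1.png

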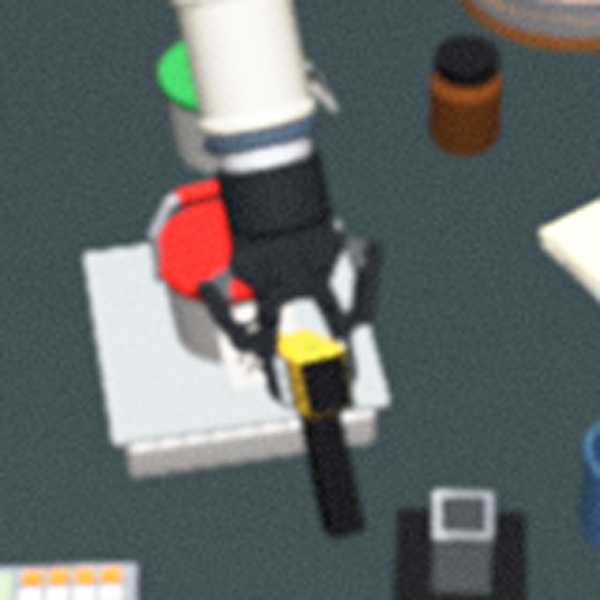

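The scanner is pitched towards the tag, with its foot at (343,530) as predicted and clear of the stand and pan. I'll trim the last 2.5 mm and let it settle.

Request:
send_rows --moves '[[[0.0005, 0, -0.0025, 0, -0.0025, 0.003, -1], [0, 0, 0, 0, 0, 0, -1], [0, 0, 0, 0, 0, 0, -1], [0, 0, 0, 0, 0, 0, -1], [0, 0, 0, 0, 0, 0, -1], [0, 0, 0, 0, 0, 0, -1], [0, 0, 0, 0, 0, 0, -1], [0, 0, 0, 0, 0, 0, -1]]]'

```text
clock: 16.55
eef_pos: [476.6, -285.9, 207.7]
tcp_rot: [-3.141, 0.61, 1.633]
contact_force: [-0.7, 0.2, -1.9]
opening: 0.435
grasp_force: 60.6
```

```bash
python3 -c "
from h import *
st();print(abs(sense()['qvel']).max());print(sign_off())"
```

```text
{'clock': 16.55, 'qpos': [-0.214, 0.253, 2.036, -0.82, 0.855, 0.281], 'eef_pos': [476.588, -285.856, 207.738], 'tcp_rot': [-3.141, 0.61, 1.633], 'contact_force': [-0.676, 0.217, -1.926], 'opening': 0.435, 'grasp_force': 60.645}
0.0017011584357863433
the job is handed in; nothing more can be done
None
```

I set the red-lidded pail standing within about 3 mm of the pan's middle and let go, and handed the job in at 16.6 s with the scanner held still about 10 cm from the tag, its window aimed squarely at the tag's middle by calculation; no verdict was returned.

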